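Clamp a bracket blank squarely and punch its drill mark

ROBOT

A 6-joint arm with a two-finger parallel gripper is mounted at the origin on the work surface. World frame = base frame: x ahead of the robot, y to its left, z up, the work surface at z = 0. Lengths are in m, angles in rad, forces in N, time in s.
With the tool pointing down it reaches from about 0.375 to 0.9 m from the base axis. Payload 3.1 kg.
Tool frame: the origin (TCP) lies where the fingers leave the gripper's body, on its centre line; the fingertips stand 70 mm ahead of it and the grasp point (between the pads) lies 51 mm ahead of it; z points along the fingers, y is the line along which they close (so a half turn about z gives the same grasp; the last joint's range is limited). The gripper opens to 87 mm and grips with 3 to 60 N. Pads are 19 mm wide; open, the fingers measure 117 mm over their backs; the gripper's body (75 mm by 190 mm) begins 51 mm behind the grasp point.
Start: joints at [-1.452, 0.527, 1.433, -0, 1.181, -0.178], TCP at [0.183, -0.597, 0.292] pointing down, gripper open.
Joint ranges: [-3.08, 3.08], [-0.75, 2.2], [0.22, 2.44], [-1.43, 4.57], [0, 2.65], [-2.85, 2.85]. Speed limits (rad/s): [2.79, 2.79, 3.14, 3.14, 3.14, 3.14].

INTERFACE

Orientations are given as a unit quaternion [x, y, z, w].
In Python, from rig import robot gives the robot as it stands.
- The arm moves only by the tool send_rows, never from a script. Its argument "deltas" is text: rows parted by semicolons, each of 7 numbers parted by spaces: the shift along the tool's x, y, z in mm, then the turn, a rotation vector about the tool's x, y, z in degrees, then the opening, from 0 (shut) to 1 (fully open). A call has 1 to 10 rows; each row shifts and turns the commanded pose from where the row before left it, along the tool's axes as they then stand; what a row does not reach is not made up. A row lasts 1/8 s, in which the tool goes at most 62.5 mm and 10.7 degrees, less where a joint would pass 70% of its speed; a pose out of reach is approached as far as the arm can. A call is refused whole if a number of a shift passes 62.5 or a number of a turn 10.7, either way. A call with a gripper value outside its range is refused whole. The fingers move at their own pace and stop on an object; "newtons" is the grip in N (left out, the last holds). Time passes only in rows, so rows that do not move let the fingers close. It gives the time, the measured TCP pose, the force, the opening and the grip force at its end, in the units of the state.
- robot.get_obs(): the state, without advancing time (a new reading comes with each control period).
- robot.camera(name): name is "scene" or "top"; returns a dict with "image" (400x640x3 uint8, red, green, blue), "depth" (400x640 float32, m along the optical axis (not along the pixel's ray), 0 where there is no reading), "fovy" (degrees; the focal length in pixels is half the picture's height over the tangent of half this angle, whatever the lens; pixels are square), "cx", "cy" (the principal point, pixels), "k1" (the pictures are not rectified: a ray, as slopes to the right and down, at radius r is drawn at 1 + k1 r^2 times it, then the intrinsics apply), "rvec" (rotation vector, rad) and "tvec" (3), from world to camera coordinates, as OpenCV has them. Camera axes: x right, y down, z forward; pixel columns grow to the right and rows downward; lengths in m; the calibration is good to about 2 mm. A picture is of the moment at which its call begins.
- robot.hand_in(): hands the job in; it is judged then, once.
Trained networks look in the newest picture that a camera, given by its name, has taken for a name from the list of things; names that differ only in an ending like _2 or _b are one class to them, and where a whole thing is asked for, a point or a joint stands for the part that bears it (a point fixed in the world has none). Each returns a list of dicts, best first, with "p" (0 to 1); they miss things now and then, are a little off and sometimes report something else, mostly with a low value. They report only what shows in the picture. A call takes as long as a camera call.
- robot.find_in(camera, thing): "box" ([left, top, right, bottom] in pixels, round what is visible of it).
- robot.cut_out(camera, thing): "region" (400x640 bool, what is visible of it) and "box" ([left, top, right, bottom] in pixels, round what is visible of it).
The state is a dict: "time": time; "q": joint angles; "joint_velocities": joint speeds; "joint_torque": joint torques, N m; "position": TCP position; "tool_rot": TCP orientation; "ft_force": force on the tool from outside, world axes, zero at the start; "moment": the same for the moment, N m; "grip_width": finger opening in m; "grip_force": force on a finger pad.
Only numpy, scipy, OpenCV 4.12 (cv2) and the standard library are available. Lean on these libraries where they do the work, as an engineer would, in place of code of your own. Each camera call takes 0.05 s, during which the arm holds its last target. There are 200 camera calls.

TASK

Clamp the wooden blank in the red marking press by turning the two yellow bar knobs clockwise, a little on each in turn so that the beam stays level (never let one end get more than 5 mm lower than the other, and note that it may start uneven), until both screws are fully home. Only then press the brass punch cap straight down until its hidden spring snaps, let it come back up, and leave the knobs home. Do not shift the blank or disturb the packing piece, mallet, offcut or jar near by.

Things in the scene. Friction and masses are not known exactly. Their poses are not given: they have to be found in the camera images.
- press: Red base plate, 150 x 310 x 18 mm, fixed on the bench; origin under its centre, y along it to the left knob, z up. Steel screws at y = +110 (left) and -110 mm (right) carry yellow bar knobs that stay at one height. An aluminium beam rides on both; its two sprung shoes (y = +45, -45 mm) press the blank. Home, it rests on dark stop collars, underside 52 mm above the bench.
- knob_left_grip (a point): Grip point of the left knob, on its axis, 139 mm above the bench, 10 mm below its top; turns with it. The knob is an upright bar 42 mm long (point's x), 15 mm thick (point's y: grasp across this), 44 mm high, on a disc of 21 mm radius whose top is 26 mm below this point. Black line on the -x half of its top. Friction about 0.15 N m; it stays where it is left.
- knob_right_grip (a point): The same point on the right knob (press y = -110 mm), an identical knob.
- knob_left (a joint): Turn of the left knob, rad, growing clockwise seen from above; each rad lowers the left end of the beam (measured at the screw) by 3 mm. Starts at -0.3 to 0.6; 2.9 is fully home, against a stop.
- knob_right (a joint): The same for the right knob and the right end of the beam. The beam is level when both joints read the same.
- beam_left (a point): Point on the underside of the aluminium beam at the left screw's axis; its height is 52 mm when home.
- beam_right (a point): The same at the right screw.
- beam: The aluminium beam, 46 x 270 x 22 mm, origin on the left screw's axis (110 mm left of the beam's middle) at the height of the knob's grip, y along it to the left, z up when level. The two screws are 220 mm apart.
- punch_cap (a point): Centre of the top of the brass punch cap (30 mm diameter, 10 mm thick) in the middle of the beam; 119 mm above the bench when both screws are home and the punch is up. Press it straight down with shut fingers.
- punch (a joint): How far the punch is pressed, m: 0 up, 0.0085 at its lower stop. The force rises to about 16 N near 6 mm, then the spring lets go and the punch runs on to the stop; when released it springs back up to 0 by itself.
- blank_mid (a point): Centre of the loose pale wooden blank, 44 x 150 x 22 mm with a 17 mm tongue 12 mm high at its left end, lying on the base plate under the beam with its length along the press. It is already in place and needs no handling.
- packing: Loose wooden packing piece, 22 x 50 x 14 mm, on the front left of the base plate; origin under its centre. Leave alone.
- mallet: Wooden mallet lying on the left of the bench, 320 mm long, head 84 mm thick; origin on the bench under the handle's middle. Leave alone.
- offcut: Notched pale wooden offcut, 45 x 160 x 40 mm, on the right of the bench; origin under its centre. Leave alone.
- screw_jar: Glass jar with a red cap, 70 mm across, 90 mm high, on the right of the bench; origin under its centre. Leave alone.

How it is judged:
By the outcome, as a careful person would: the job done as asked, in the order asked, and still so for the second after the job is handed in, with the robot touching nothing.
It also fails if it takes over 72 s, if anything falls off the work surface, if the arm or the gripper's body presses on something with over 40 N, if the wrist force passes 120 N, or if a joint passes its speed limit or range.

## Working session

There is one attempt and no reset: what is moved stays moved. The work goes in short steps, Python scripts to look and compute and a tool call to move; the robot and the scene stay as the last step left them, time stands still between calls to the robot, and variables do not carry over. Pictures are saved under pics/ and viewed, at most 10 in all, crops included, and the job is handed in when it is done.

Besides the shell and the picture viewer there is one more tool, called after "Call:" by a JSON object that holds its "name" and its "arguments". send_rows: Moves the arm, as the interface text tells. Its arguments: {"type":"object","properties":{"deltas":{"type":"string"},"newtons":{"type":"number"}},"required":["deltas"]}

```bash
mkdir -p pics
cat > h.py <<'E'
import numpy as np, cv2
from scipy.spatial.transform import Rotation as R
from rig import robot
def cam(n):
    c=robot.camera(n); f=200/np.tan(np.radians(c['fovy'])/2)
    c['K']=np.array([[f,0,c['cx']],[0,f,c['cy']],[0,0,1.]]); c['D']=np.array([c['k1'],0,0,0,0.])
    c['R']=cv2.Rodrigues(np.array(c['rvec'],float))[0]; c['t']=np.array(c['tvec'],float); return c
def pts(c,uv,z=None):
    """world points of pixels uv from depth, or on the height z"""
    uv=np.asarray(uv,float).reshape(-1,2)
    s=cv2.undistortPoints(uv[:,None],c['K'],c['D'])[:,0]
    r=np.c_[s,np.ones(len(s))]
    if z is None:
        i=uv.round().astype(int); d=c['depth'][i[:,1],i[:,0]]
        return (r*d[:,None]-c['t'])@c['R']
    o=-c['R'].T@c['t']; w=r@c['R']
    return o+w*((z-o[2])/w[:,2])[:,None]
def proj(c,P): return cv2.projectPoints(np.asarray(P,float).reshape(-1,1,3),np.array(c['rvec'],float),c['t'],c['K'],c['D'])[0][:,0]
def save(c,n,box=None,s=1):
    im=c['image'][:,:,::-1]
    if box: im=im[box[1]:box[3],box[0]:box[2]]
    cv2.imwrite('pics/'+n,cv2.resize(im,None,fx=s,fy=s,interpolation=cv2.INTER_CUBIC))
E
python3 - <<'E'
from h import *
for n in ['top','scene']:
    c=cam(n); save(c,n+'0.png'); print(n,-c['R'].T@c['t'])
    for t in ['press','knob_left_grip','knob_right_grip','punch_cap','beam','screw_jar','mallet','offcut','packing']:
        for d in robot.cut_out(n,t)[:2]:
            v,u=np.nonzero(d['region']); P=pts(c,np.c_[u,v]); P=P[(c['depth'][v,u]>0)]
            print(t,round(d['p'],2),np.round(d['box']),np.median(P,0).round(3),np.percentile(P[:,2],95).round(3))
E
```

```text
top [0.41777352 0.01089174 1.22303958]
press 0.73 [274. 165. 394. 240.] [ 0.576 -0.045  0.02 ] 0.127
knob_left_grip 0.67 [287. 179. 302. 198.] [0.604 0.063 0.117] 0.151
knob_left_grip 0.53 [429. 231. 488. 259.] [ 0.463 -0.38   0.038] 0.043
knob_right_grip 0.55 [369. 198. 389. 218.] [ 0.556 -0.148  0.12 ] 0.151
knob_right_grip 0.17 [287. 180. 301. 197.] [0.606 0.063 0.129] 0.151
punch_cap 0.53 [332. 192. 340. 205.] [ 0.582 -0.042  0.127] 0.131
beam 0.87 [286. 184. 387. 217.] [ 0.579 -0.044  0.082] 0.126
screw_jar 0.71 [419. 152. 452. 186.] [ 0.656 -0.3    0.088] 0.093
screw_jar 0.23 [284. 180. 387. 220.] [ 0.581 -0.039  0.082] 0.126
mallet 0.65 [ 93. 210. 208. 290.] [0.478 0.511 0.066] 0.085
offcut 0.94 [428. 232. 491. 258.] [ 0.462 -0.377  0.038] 0.043
packing 0.62 [288. 178. 303. 198.] [0.606 0.063 0.133] 0.152
packing 0.48 [292. 209. 308. 221.] [0.55  0.052 0.032] 0.036
scene [1.16483998 0.26849602 0.87401018]
press 0.98 [243. 182. 364. 286.] [ 0.61  -0.027  0.022] 0.131
knob_left_grip 0.84 [329. 216. 345. 240.] [0.615 0.069 0.128] 0.151
knob_right_grip 0.52 [259. 182. 277. 199.] [ 0.566 -0.146  0.131] 0.149
punch_cap 0.67 [290. 206. 306. 215.] [ 0.588 -0.041  0.128] 0.13
beam 0.7 [258. 199. 348. 257.] [ 0.593 -0.033  0.083] 0.125
screw_jar 0.62 [186. 204. 213. 241.] [ 0.677 -0.294  0.067] 0.092
mallet 0.56 [443. 206. 561. 304.] [0.498 0.515 0.06 ] 0.084
offcut 0.75 [193. 160. 247. 184.] [ 0.475 -0.378  0.025] 0.041
```

Run:
```python
from h import *
a=cam('top');b=cam('scene')
A=cv2.resize(a['image'][155:250,265:400,::-1],None,fx=5.9,fy=5.9,interpolation=cv2.INTER_CUBIC)
cv2.imwrite('pics/tc.png',A)
save(b,'sc.png',(235,175,370,275),5.9)
# yellow pixels at the knob-top height
for n,c in (('top',a),('scene',b)):
    hsv=cv2.cvtColor(c['image'],cv2.COLOR_RGB2HSV)
    v,u=np.mgrid[150:290,235:400].reshape(2,-1)
    P=pts(c,np.c_[u,v]); ok=(P[:,2]>.14)&(P[:,2]<.158)
    for s in (P[:,1]>-.04,P[:,1]<-.04):
        k=ok&s; Q=pts(c,np.c_[u,v][k],.149)[:,:2]
        r=cv2.minAreaRect((Q*1000).astype(np.float32)); print(n,k.sum(),Q.mean(0).round(4),np.round(r[0],1),np.round(r[1],1),r[2])
    k=(P[:,2]>.145)
```

```text
top 107 [0.6063 0.0632] [606.9  63.1] [14.6 42.1] 89.0617904663086
top 109 [ 0.5576 -0.151 ] [ 557.7 -151.1] [15.2 42.4] 55.375335693359375
scene 109 [0.6126 0.0652] [612.1  65. ] [48.7 16. ] 2.5563249588012695
scene 97 [ 0.5657 -0.148 ] [ 565.7 -148. ] [20.9 41.9] 55.52653884887695
```

View pics/tc.png

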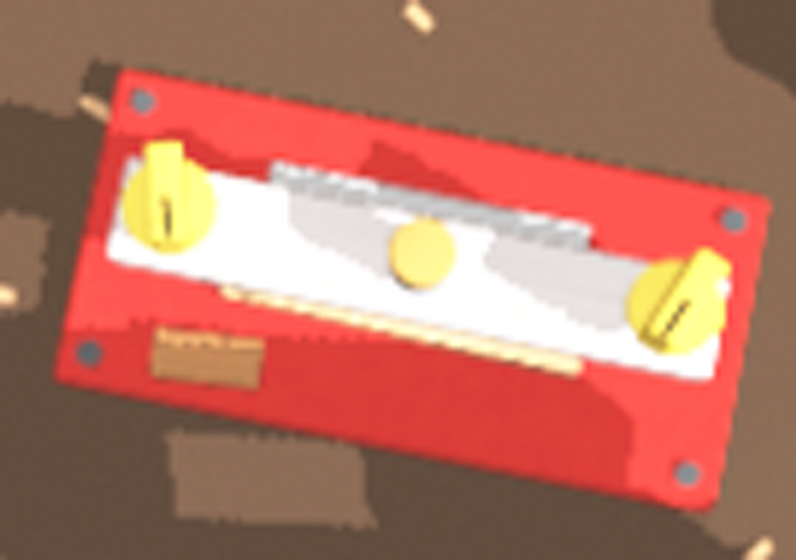

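View pics/sc.png

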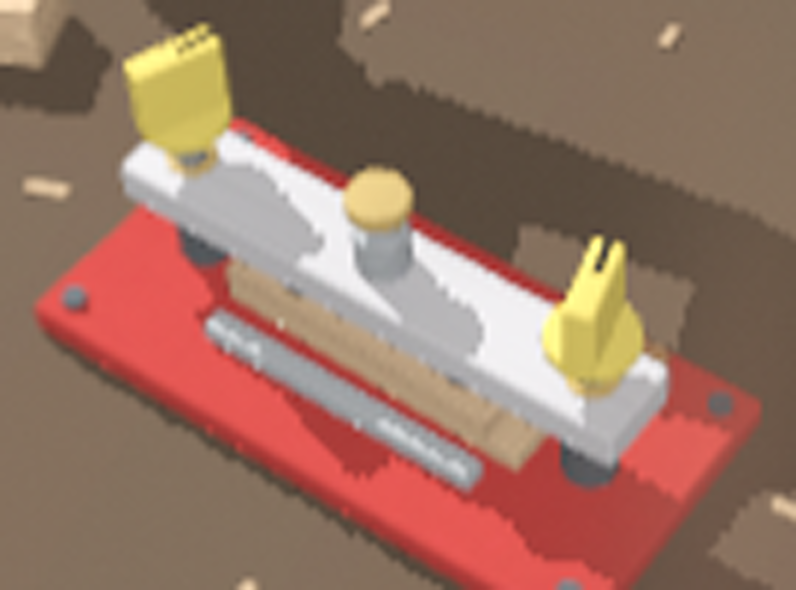

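Run:
```python
from h import *
o=robot.get_obs(); M=R.from_quat(o['tool_rot']).as_matrix(); print(o['position'],M.round(3)); q=o['q'];
print('x yaw',np.degrees(np.arctan2(M[1,0],M[0,0])),'q1-q6',np.degrees(q[0]-q[5]))
for n,p,ya in (('L',(.607,.063),-0.94),('R',(.5577,-.1511),-34.6)):
    q1=np.degrees(np.arctan2(p[1],p[0])); print(n,q1,'tool xy',M[:2,:2].T@(np.array(p)-o['position'][:2]))
```

```text
[ 0.18342425 -0.59746954  0.29226833] [[ 0.956  0.293  0.   ]
 [ 0.293 -0.956 -0.   ]
 [ 0.     0.    -1.   ]]
x yaw 17.062650466708956 q1-q6 -72.9370572290841
L 5.925462981129238 tool xy [ 0.59872497 -0.50711422]
R -15.159451886277436 tool xy [ 0.48877431 -0.31690341]
```

```bash
cat > plan.py <<'E'
from h import *
def plan(x,y,z,yaw,n,g=1):
    o=robot.get_obs(); p=np.array(o['position'])*1000; M=R.from_quat(o['tool_rot']).as_matrix()
    a=np.degrees(np.arctan2(M[1,0],M[0,0])); T=np.array([x,y,z])
    da=yaw-a; out=[]
    for i in range(n):
        k=n-i; t=np.radians(a); X=np.array([np.cos(t),np.sin(t),0]);Y=np.array([np.sin(t),-np.cos(t),0])
        d=(T-p)/k; s=np.round([d@X,d@Y,-d[2]]); r=round(-(yaw-a)/k)
        p=p+s[0]*X+s[1]*Y-np.array([0,0,s[2]]); a-=r
        out.append(f"{s[0]:.0f} {s[1]:.0f} {s[2]:.0f} 0 0 {r} {g}")
    for i in range(0,n,10): print('; '.join(out[i:i+10]))
    print('ends',p.round(1),a)
def st():
    o=robot.get_obs(); M=R.from_quat(o['tool_rot']).as_matrix()
    print('t',o['time'],'p',np.round(o['position'],4),'yaw',np.degrees(np.arctan2(M[1,0],M[0,0])).round(2),'tilt',M[:,2].round(3),'F',np.round(o['ft_force'],1),'m',np.round(o['moment'],2),'w',o['grip_width'],o['grip_force'],'q',np.round(o['q'],2))
E
python3 -c "
from plan import *
plan(608,63,240,179,20)"
```

```text
30 -25 3 0 0 -8 1; 33 -21 3 0 0 -8 1; 36 -16 3 0 0 -8 1; 38 -11 3 0 0 -8 1; 39 -6 3 0 0 -8 1; 39 -0 2 0 0 -8 1; 39 5 3 0 0 -8 1; 38 11 2 0 0 -8 1; 36 16 3 0 0 -8 1; 33 21 2 0 0 -8 1
30 25 3 0 0 -8 1; 26 29 2 0 0 -8 1; 22 32 3 0 0 -8 1; 17 35 2 0 0 -8 1; 12 37 3 0 0 -8 1; 7 39 2 0 0 -8 1; 2 39 3 0 0 -8 1; -4 39 2 0 0 -9 1; -10 39 3 0 0 -8 1; -15 36 2 0 0 -9 1
ends [607.8  62.6 240.3] 179.06265046670896
```

Call:
{"name": "send_rows", "arguments": {"deltas": "30 -25 3 0 0 -8 1; 33 -21 3 0 0 -8 1; 36 -16 3 0 0 -8 1; 38 -11 3 0 0 -8 1; 39 -6 3 0 0 -8 1; 39 0 2 0 0 -8 1; 39 5 3 0 0 -8 1; 38 11 2 0 0 -8 1; 36 16 3 0 0 -8 1; 33 21 2 0 0 -8 1"}}

```text
time: 2.35
position: [0.397, -0.2662, 0.2654]
tool_rot: [0.661, 0.751, -0.0, 0.0]
ft_force: [1.3, 0.4, 0.3]
grip_width: 0.0873
grip_force: 0.0
```

Call:
{"name": "send_rows", "arguments": {"deltas": "30 25 3 0 0 -8 1; 26 29 2 0 0 -8 1; 22 32 3 0 0 -8 1; 17 35 2 0 0 -8 1; 12 37 3 0 0 -8 1; 7 39 2 0 0 -8 1; 2 39 3 0 0 -8 1; -4 39 2 0 0 -9 1; -10 39 3 0 0 -8 1; -15 36 2 0 0 -9 1"}}

```text
time: 3.6
position: [0.6085, 0.0638, 0.2402]
tool_rot: [0.006, 1.0, -0.0, 0.0]
ft_force: [0.3, -0.0, 0.2]
grip_width: 0.0871
grip_force: 0.0
```

```bash
python3 -c "
from plan import *
st();plan(608,63,190,179,4)
c=cam('scene');save(c,'s1.png',(235,130,385,260),5); print(proj(c,[[.607,.063,.149]]),-np.array([235,130]))"
```

```text
t 3.6 p [0.6085 0.0638 0.2402] yaw 179.36 tilt [ 0. -0. -1.] F [ 0.3 -0.   0.2] m [ 0.08 -0.15 -0.03] w 0.08711324585207551 0.0 q [-0.08  0.57  1.52 -0.    1.05 -1.64]
0 -0 13 0 0 0 1; 0 -0 12 0 0 0 1; 0 -0 13 0 0 0 1; 0 -1 12 0 0 0 1
ends [608.5  62.8 190.2] 179.36321196934222
[[335.09447998 220.80296358]] [-235 -130]
```

View pics/s1.png

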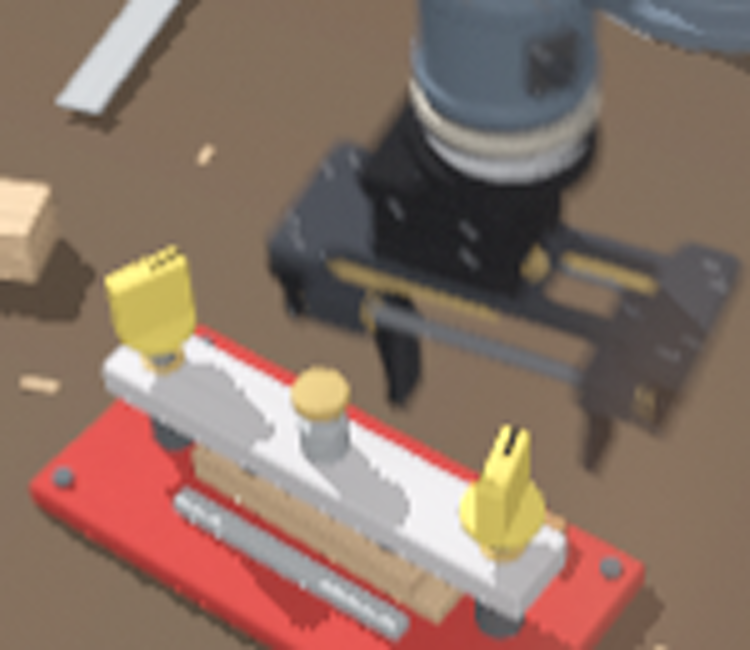

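Call:
{"name": "send_rows", "arguments": {"deltas": "0 0 13 0 0 0 1; 0 0 12 0 0 0 1; 0 0 13 0 0 0 1; 0 1 12 0 0 0 1; 0 0 0 0 0 0 0; 0 0 0 0 0 0 0; 0 0 0 0 0 0 0; 0 0 0 0 0 0 0", "newtons": 30}}

```text
time: 4.65
position: [0.6081, 0.0636, 0.1908]
tool_rot: [0.008, 1.0, -0.0, 0.001]
ft_force: [0.0, -0.6, -0.1]
grip_width: 0.0549
grip_force: 0.0
```

```bash
python3 -c "
from plan import *
st()"
```

```text
t 4.65 p [0.6081 0.0636 0.1908] yaw 179.07 tilt [ 0.001 -0.    -1.   ] F [ 0.  -0.6 -0.1] m [ 0.12 -0.13 -0.06] w 0.05493598270354904 0.0 q [-0.08  0.64  1.56 -0.    0.95 -1.63]
```

Call:
{"name": "send_rows", "arguments": {"deltas": "0 0 0 0 0 0 0; 0 0 0 0 0 0 0; 0 0 0 0 0 0 0; 0 0 0 0 0 0 0; 0 0 0 0 0 0 0; 0 0 0 0 0 0 0"}}

```text
time: 5.4
position: [0.6077, 0.064, 0.1902]
tool_rot: [0.008, 1.0, 0.0, -0.0]
ft_force: [-0.5, 3.0, 0.9]
grip_width: 0.0145
grip_force: 30.0
```

Call:
{"name": "send_rows", "arguments": {"deltas": "0 0 0 0 0 5 0; 0 0 0 0 0 5 0; 0 0 0 0 0 5 0; 0 0 0 0 0 0 0"}}

```text
time: 5.9
position: [0.6078, 0.0644, 0.1902]
tool_rot: [0.138, 0.99, 0.001, -0.0]
ft_force: [0.5, 4.4, 1.0]
grip_width: 0.0152
grip_force: 30.0
```

```bash
python3 -c "
from plan import *
st()"
```

```text
t 5.9 p [0.6078 0.0644 0.1902] yaw 164.1 tilt [ 0.     0.001 -1.   ] F [0.5 4.4 1. ] m [ 0.83 -0.24  0.04] w 0.01521237734093907 30.00070769805461 q [-0.08  0.64  1.56  0.    0.95 -1.37]
```

Call:
{"name": "send_rows", "arguments": {"deltas": "0 0 0 0 0 8 0; 0 0 0 0 0 8 0; 0 0 0 0 0 8 0; 0 0 0 0 0 8 0; 0 0 0 0 0 8 0; 0 0 0 0 0 8 0; 0 0 0 0 0 8 0; 0 0 0 0 0 8 0; 0 0 0 0 0 3 0; 0 0 0 0 0 0 0"}}

```text
time: 7.15
position: [0.609, 0.0654, 0.1903]
tool_rot: [0.662, 0.75, 0.002, 0.0]
ft_force: [3.1, 7.2, -1.8]
grip_width: 0.0146
grip_force: 30.0
```

```bash
python3 -c "
from plan import *
st()"
```

```text
t 7.15 p [0.609  0.0654 0.1903] yaw 97.1 tilt [ 0.003  0.003 -1.   ] F [ 3.1  7.2 -1.8] m [ 1.34 -0.5   0.16] w 0.01457306439035805 29.999606776982546 q [-0.08  0.64  1.56  0.    0.95 -0.2 ]
```

Call:
{"name": "send_rows", "arguments": {"deltas": "0 0 0 0 0 0 0.5; 0 0 0 0 0 0 0.5; 0 0 -15 0 0 0 0.5; 0 0 -25 0 0 0 0.5"}}

```text
time: 7.65
position: [0.6074, 0.0631, 0.2307]
tool_rot: [0.662, 0.749, -0.001, -0.001]
ft_force: [0.6, -1.2, -0.7]
grip_width: 0.0415
grip_force: 0.0
```

```bash
python3 -c "
from plan import *
st()
plan(558.5,-150,232,145.4,7,0.5)"
```

```text
t 7.65 p [0.6074 0.0631 0.2307] yaw 97.06 tilt [-0.002 -0.    -1.   ] F [ 0.6 -1.2 -0.7] m [-0.02 -0.1  -0.01] w 0.041520181069132626 0.0 q [-0.08  0.58  1.53 -0.    1.03 -0.2 ]
-29 -11 -0 0 0 -7 0.5; -28 -14 -0 0 0 -7 0.5; -26 -17 -0 0 0 -7 0.5; -24 -21 -0 0 0 -7 0.5; -21 -23 -0 0 0 -7 0.5; -18 -26 -1 0 0 -7 0.5; -14 -27 -0 0 0 -6 0.5
ends [ 558.3 -149.7  231.7] 145.05587884053045
```

Call:
{"name": "send_rows", "arguments": {"deltas": "-29 -11 0 0 0 -7 0.5; -28 -14 0 0 0 -7 0.5; -26 -17 0 0 0 -7 0.5; -24 -21 0 0 0 -7 0.5; -21 -23 0 0 0 -7 0.5; -18 -26 0 0 0 -7 0.5; -15 -27 0 0 0 -6 0.5; 0 0 0 0 0 0 0.5"}}

```text
time: 8.65
position: [0.5595, -0.1525, 0.2314]
tool_rot: [0.302, 0.953, -0.0, 0.001]
ft_force: [-0.6, 0.3, -0.1]
grip_width: 0.0434
grip_force: 0.0
```

```bash
python3 -c "
from plan import *
st()
plan(559,-149.5,190,145.4,4,0.5)"
```

```text
t 8.65 p [ 0.5595 -0.1525  0.2314] yaw 144.86 tilt [ 0.002 -0.001 -1.   ] F [-0.6  0.3 -0.1] m [ 0.04 -0.16  0.  ] w 0.04335859448581014 0.0 q [-0.46  0.54  1.61 -0.    0.99 -1.42]
1 1 10 0 0 0 0.5; 0 0 10 0 0 0 0.5; 1 1 11 0 0 0 0.5; 0 0 10 0 0 -1 0.5
ends [ 559.1 -149.7  190.4] 145.86020409880248
```

Call:
{"name": "send_rows", "arguments": {"deltas": "1 1 10 0 0 0 0.5; 0 0 10 0 0 0 0.5; 1 1 11 0 0 0 0.5; 0 0 10 0 0 0 0.5; 0 0 0 0 0 0 0; 0 0 0 0 0 0 0; 0 0 0 0 0 0 0; 0 0 0 0 0 0 0; 0 0 0 0 0 0 0; 0 0 0 0 0 0 0"}}

```text
time: 9.9
position: [0.5582, -0.1489, 0.1897]
tool_rot: [0.3, 0.954, -0.002, -0.0]
ft_force: [-3.3, -5.7, 0.6]
grip_width: 0.0146
grip_force: 30.0
```

```bash
python3 -c "
from plan import *
st()"
```

```text
t 9.9 p [ 0.5582 -0.1489  0.1897] yaw 145.11 tilt [-0.002 -0.003 -1.   ] F [-3.3 -5.7  0.6] m [-0.87  0.38 -0.01] w 0.014590461541471396 30.000003408640623 q [-0.45  0.6   1.64 -0.    0.9  -1.41]
```

Call:
{"name": "send_rows", "arguments": {"deltas": "0 -1 0 0 0 4 0; 0 -1 0 0 0 8 0; 0 0 0 0 0 8 0; 0 0 0 0 0 8 0; 0 0 0 0 0 8 0; 0 0 0 0 0 8 0; 0 0 0 0 0 8 0; 0 0 0 0 0 8 0; 0 0 0 0 0 8 0; 0 0 0 0 0 8 0"}}

```text
time: 11.15
position: [0.5608, -0.1483, 0.1898]
tool_rot: [0.825, 0.565, 0.003, 0.002]
ft_force: [7.8, 3.0, -4.7]
grip_width: 0.0147
grip_force: 30.0
```

Call:
{"name": "send_rows", "arguments": {"deltas": "0 0 0 0 0 8 0; 0 0 0 0 0 4 0; 0 0 0 0 0 0 0"}}

```text
time: 11.52
position: [0.5613, -0.1486, 0.1898]
tool_rot: [0.879, 0.477, 0.004, 0.002]
ft_force: [8.8, 2.9, -5.7]
grip_width: 0.0147
grip_force: 30.0
```

```bash
python3 -c "
from plan import *
st()"
```

```text
t 11.525 p [ 0.5613 -0.1486  0.1898] yaw 56.96 tilt [ 0.009 -0.    -1.   ] F [ 8.8  2.9 -5.7] m [ 0.58 -1.23  0.  ] w 0.014736955181513531 29.999074435327202 q [-0.45  0.6   1.64  0.    0.89  0.12]
```

Call:
{"name": "send_rows", "arguments": {"deltas": "0 0 0 0 0 0 0.5; 0 0 0 0 0 0 0.5; 0 0 -15 0 0 0 0.5; 0 0 -25 0 0 0 0.5; 0 0 0 0 0 0 0.5"}}

```text
time: 12.15
position: [0.559, -0.1494, 0.232]
tool_rot: [0.879, 0.478, 0.002, 0.002]
ft_force: [0.1, -0.5, -0.0]
grip_width: 0.043
grip_force: 0.0
```

```bash
cat >> plan.py <<'E'
def knobs():
    c=cam('top'); v,u=np.mgrid[150:250,265:400].reshape(2,-1)
    P=pts(c,np.c_[u,v]); ok=(P[:,2]>.14)&(P[:,2]<.158)
    for s in (P[:,1]>-.04,P[:,1]<-.04):
        Q=pts(c,np.c_[u,v][ok&s],.149)[:,:2]
        if len(Q)<10: print('hidden'); continue
        r=cv2.minAreaRect((Q*1000).astype(np.float32)); print(len(Q),np.round(r[0],1),np.round(r[1],1),r[2])
E
python3 -c "
from plan import *
st();knobs()
plan(609,65.5,232,97.1,8,0.5)"
```

```text
t 12.15 p [ 0.559  -0.1494  0.232 ] yaw 57.06 tilt [ 0.005 -0.002 -1.   ] F [ 0.1 -0.5 -0. ] m [-0.03  0.01  0.03] w 0.042977592370149136 0.0 q [-0.45  0.54  1.61 -0.    0.98  0.12]
111 [606.5  63.2] [16.3 40.8] 8.164953231811523Traceback (most recent call last):
  File "<string>", line 3, in <module>
    st();knobs()
         ~~~~~^^
  File "plan.py", line 20, in knobs
    Q=pts(c,np.c_[u,v][ok&s],.149)[:,:2]
      ~~~^^^^^^^^^^^^^^^^^^^^^^^^^
  File "h.py", line 11, in pts
    s=cv2.undistortPoints(uv[:,None],c['K'],c['D'])[:,0]
      ~~~~~~~~~~~~~~~~~~~^^^^^^^^^^^^^^^^^^^^^^^^^^
cv2.error: OpenCV(4.12.0) /io/opencv/modules/calib3d/src/undistort.dispatch.cpp:347: error: (-215:Assertion failed) CV_IS_MAT(_src) && CV_IS_MAT(_dst) && (_src->rows == 1 || _src->cols == 1) && (_dst->rows == 1 || _dst->cols == 1) && _src->cols + _src->rows - 1 == _dst->rows + _dst->cols - 1 && (CV_MAT_TYPE(_src->type) == CV_32FC2 || CV_MAT_TYPE(_src->type) == CV_64FC2) && (CV_MAT_TYPE(_dst->type) == CV_32FC2 || CV_MAT_TYPE(_dst->type) == CV_64FC2) in function 'cvUndistortPointsInternal'
```

```bash
sed -i "s/^        Q=pts(c,np.c_\[u/        if (ok\&s).sum()<10: print('hidden'); continue\n&/" plan.py
python3 -c "
from plan import *
plan(609,65.5,232,97.1,8,0.5)"
```

```text
26 -9 -0 0 0 -5 0.5; 27 -7 -0 0 0 -5 0.5; 27 -5 -0 0 0 -5 0.5; 27 -2 -0 0 0 -5 0.5; 28 0 -0 0 0 -5 0.5; 27 3 -0 0 0 -5 0.5; 27 5 -1 0 0 -5 0.5; 27 7 -0 0 0 -5 0.5
ends [609.   65.5 231.7] 97.05511109599558
```

Call:
{"name": "send_rows", "arguments": {"deltas": "26 -9 0 0 0 -5 0.5; 27 -7 0 0 0 -5 0.5; 27 -5 0 0 0 -5 0.5; 27 -2 0 0 0 -5 0.5; 28 0 0 0 0 -5 0.5; 27 3 0 0 0 -5 0.5; 27 5 0 0 0 -5 0.5; 27 7 0 0 0 -5 0.5; 0 0 0 0 0 0 0.5"}}

```text
time: 13.32
position: [0.6081, 0.0674, 0.2284]
tool_rot: [0.661, 0.75, -0.0, -0.001]
ft_force: [-0.0, -0.5, -0.0]
grip_width: 0.0436
grip_force: 0.0
```

```bash
python3 -c "
from plan import *
st();knobs()
plan(609,65.5,190,97.1,4,0.5)"
```

```text
t 13.325 p [0.6081 0.0674 0.2284] yaw 97.2 tilt [-0.002  0.    -1.   ] F [-0.  -0.5 -0. ] m [ 0.03 -0.08  0.  ] w 0.043593426201126495 0.0 q [-0.07  0.59  1.53  0.    1.03 -0.2 ]
hidden
114 [ 557.4 -150.8] [42.  16.1] 57.141326904296875
-0 0 10 0 0 0 0.5; -0 0 9 0 0 0 0.5; -0 0 10 0 0 0 0.5; -1 1 9 0 0 0 0.5
ends [609.1  65.5 190.5] 97.11212525481571
```

Call:
{"name": "send_rows", "arguments": {"deltas": "0 0 10 0 0 0 0.5; 0 0 9 0 0 0 0.5; 0 0 10 0 0 0 0.5; -1 1 9 0 0 0 0.5; 0 0 0 0 0 0 0; 0 0 0 0 0 0 0; 0 0 0 0 0 0 0; 0 0 0 0 0 0 0; 0 0 0 0 0 0 0; 0 0 0 0 0 0 0"}}

```text
time: 14.62
position: [0.6095, 0.0649, 0.1917]
tool_rot: [0.662, 0.749, -0.0, -0.0]
ft_force: [-2.0, -0.2, 3.8]
grip_width: 0.0147
grip_force: 30.0
```

Call:
{"name": "send_rows", "arguments": {"deltas": "0 0 0 0 0 4 0; 0 0 0 0 0 8 0; 0 0 0 0 0 8 0; 0 0 0 0 0 8 0; 0 0 0 0 0 8 0; 0 0 0 0 0 8 0; 0 0 0 0 0 8 0; 0 0 0 0 0 8 0; 0 0 0 0 0 8 0; 0 0 0 0 0 0 0"}}

```text
time: 15.88
position: [0.6102, 0.0646, 0.1917]
tool_rot: [0.968, 0.251, 0.001, 0.0]
ft_force: [-0.4, -2.3, 3.7]
grip_width: 0.0151
grip_force: 30.0
```

```bash
python3 -c "
from plan import *
st()"
```

```text
t 15.875 p [0.6102 0.0646 0.1917] yaw 29.13 tilt [ 0.001 -0.001 -1.   ] F [-0.4 -2.3  3.7] m [-0.32  0.18 -0.14] w 0.015053704997966832 30.0010086921975 q [-0.08  0.64  1.55 -0.    0.95  0.99]
```

Call:
{"name": "send_rows", "arguments": {"deltas": "0 0 0 0 0 8 0; 0 0 0 0 0 8 0; 0 0 0 0 0 6 0; 0 0 0 0 0 3 0; 0 0 0 0 0 0 0"}}

```text
time: 16.5
position: [0.6103, 0.0643, 0.1917]
tool_rot: [0.999, 0.037, 0.001, 0.001]
ft_force: [-0.5, -4.2, 4.1]
grip_width: 0.0147
grip_force: 30.0
```

```bash
python3 -c "
from plan import *
st()"
```

```text
t 16.5 p [0.6103 0.0643 0.1917] yaw 4.21 tilt [ 0.001 -0.001 -1.   ] F [-0.5 -4.2  4.1] m [-0.58  0.15  0.01] w 0.014702534524715585 30.000551040284336 q [-0.08  0.64  1.55 -0.    0.95  1.42]
```

Call:
{"name": "send_rows", "arguments": {"deltas": "0 0 0 0 0 2 0; 0 0 0 0 0 2 0; 0 0 0 0 0 2 0; 0 0 0 0 0 0 0"}}

```text
time: 17.0
position: [0.6103, 0.0643, 0.1917]
tool_rot: [1.0, -0.016, 0.001, 0.001]
ft_force: [-0.9, -5.4, 5.0]
grip_width: 0.015
grip_force: 30.0
```

```bash
python3 -c "
from plan import *
st();print(robot.get_obs()['joint_torque'])"
```

```text
t 17.0 p [0.6103 0.0643 0.1917] yaw -1.82 tilt [ 0.001 -0.002 -1.   ] F [-0.9 -5.4  5. ] m [-0.82  0.07  0.75] w 0.014992205349386776 30.001296275295317 q [-0.08  0.64  1.55 -0.    0.95  1.53]
[ 2.37257145e+00 -4.21190572e+01 -1.27336013e+01  1.71111904e+00
 -2.55997153e-02  7.83662070e-01]
```

Call:
{"name": "send_rows", "arguments": {"deltas": "0 0 0 0 0 0 0.5; 0 0 0 0 0 0 0.5; 0 0 -15 0 0 0 0.5; 0 0 -25 0 0 0 0.5; 0 0 0 0 0 0 0.5"}}

```text
time: 17.62
position: [0.6111, 0.0653, 0.2337]
tool_rot: [1.0, -0.017, 0.003, -0.0]
ft_force: [-0.2, -0.3, 0.1]
grip_width: 0.0429
grip_force: 0.0
```

```bash
python3 -c "
from plan import *
st()
plan(560.5,-148.8,232,57,8,0.5)"
```

```text
t 17.625 p [0.6111 0.0653 0.2337] yaw -1.94 tilt [ 0.005  0.    -1.   ] F [-0.2 -0.3  0.1] m [-0.    0.02  0.05] w 0.042899871730645224 0.0 q [-0.08  0.58  1.52  0.    1.04  1.53]
-5 27 0 0 0 -7 0.5; -9 26 0 0 0 -7 0.5; -12 25 0 0 0 -7 0.5; -15 23 0 0 0 -8 0.5; -18 21 0 0 0 -7 0.5; -20 19 1 0 0 -8 0.5; -22 16 0 0 0 -7 0.5; -25 12 1 0 0 -8 0.5
ends [ 560.  -149.   231.7] 57.05732627942289
```

Call:
{"name": "send_rows", "arguments": {"deltas": "-5 27 0 0 0 -7 0.5; -9 26 0 0 0 -7 0.5; -12 25 0 0 0 -7 0.5; -15 23 0 0 0 -8 0.5; -18 21 0 0 0 -7 0.5; -20 19 1 0 0 -8 0.5; -22 16 0 0 0 -7 0.5; -25 12 1 0 0 -8 0.5; 0 0 0 0 0 0 0.5"}}

```text
time: 18.75
position: [0.5581, -0.1507, 0.2286]
tool_rot: [0.879, 0.476, -0.0, -0.0]
ft_force: [-0.4, -0.4, 0.1]
grip_width: 0.0435
grip_force: 0.0
```

```bash
python3 -c "
from plan import *
st();knobs()
plan(560.5,-148.8,190,57,4,0.5)"
```

```text
t 18.75 p [ 0.5581 -0.1507  0.2286] yaw 56.85 tilt [-0.001  0.001 -1.   ] F [-0.4 -0.4  0.1] m [ 0.01 -0.06 -0.02] w 0.043453365938801405 0.0 q [-0.46  0.55  1.61  0.    0.98  0.12]
111 [606.9  63.1] [14.6 42.1] 89.06002044677734
hidden
0 0 10 0 0 0 0.5; 1 0 10 0 0 0 0.5; 0 1 9 0 0 0 0.5; 1 0 10 0 0 0 0.5
ends [ 560.1 -148.5  189.7] 56.86038221020645
```

Call:
{"name": "send_rows", "arguments": {"deltas": "0 0 10 0 0 0 0.5; 1 1 10 0 0 0 0.5; 1 0 9 0 0 0 0.5; 0 0 10 0 0 0 0.5; 0 0 0 0 0 0 0; 0 0 0 0 0 0 0; 0 0 0 0 0 0 0; 0 0 0 0 0 0 0; 0 0 0 0 0 0 0; 0 0 0 0 0 0 0"}}

```text
time: 20.05
position: [0.5616, -0.1489, 0.1908]
tool_rot: [0.879, 0.478, 0.001, 0.001]
ft_force: [3.0, -1.3, -0.4]
grip_width: 0.0149
grip_force: 30.0
```

Call:
{"name": "send_rows", "arguments": {"deltas": "0 0 0 0 0 4 0; 0 0 0 0 0 8 0; 0 0 0 0 0 8 0; 0 0 0 0 0 8 0; 0 0 0 0 0 8 0; 0 0 0 0 0 8 0; 0 0 0 0 0 8 0; 0 0 0 0 0 2 0; 0 0 0 0 0 0 0"}}

```text
time: 21.18
position: [0.5626, -0.1507, 0.1909]
tool_rot: [1.0, 0.028, 0.003, 0.003]
ft_force: [3.8, -5.6, -3.1]
grip_width: 0.0152
grip_force: 30.0
```

```bash
python3 -c "
from plan import *
st()"
```

```text
t 21.175 p [ 0.5626 -0.1507  0.1909] yaw 3.16 tilt [ 0.005 -0.006 -1.   ] F [ 3.8 -5.6 -3.1] m [-1.38 -0.8   0.1 ] w 0.01515006651584929 29.99973876401782 q [-0.45  0.6   1.64 -0.    0.9   1.07]
```

Call:
{"name": "send_rows", "arguments": {"deltas": "0 0 0 0 0 2 0; 0 0 0 0 0 2 0; 0 0 0 0 0 1 0; 0 0 0 0 0 0 0"}}

```text
time: 21.68
position: [0.5627, -0.1507, 0.1909]
tool_rot: [1.0, -0.015, 0.003, 0.003]
ft_force: [4.9, -5.8, -3.5]
grip_width: 0.015
grip_force: 30.0
```

```bash
python3 -c "
from plan import *
st()"
```

```text
t 21.675 p [ 0.5627 -0.1507  0.1909] yaw -1.7 tilt [ 0.005 -0.006 -1.   ] F [ 4.9 -5.8 -3.5] m [-1.27 -0.82  0.69] w 0.015048003030093808 29.999801320955157 q [-0.45  0.6   1.64 -0.    0.9   1.15]
```

Call:
{"name": "send_rows", "arguments": {"deltas": "0 0 0 0 0 0 0.5; 0 0 0 0 0 0 0.5; 0 0 -15 0 0 0 0.5; 0 0 -25 0 0 0 0.5; 0 0 0 0 0 0 0"}}

```text
time: 22.3
position: [0.5615, -0.1484, 0.2327]
tool_rot: [1.0, -0.017, 0.002, 0.001]
ft_force: [0.1, 0.2, -0.5]
grip_width: 0.0386
grip_force: 0.0
```

```bash
python3 -c "
from plan import *
st();plan(585,-43,225,-1.7,4,0)"
```

```text
t 22.3 p [ 0.5615 -0.1484  0.2327] yaw -1.92 tilt [ 0.004 -0.002 -1.   ] F [ 0.1  0.2 -0.5] m [ 0.    0.02 -0.05] w 0.03858462842938353 0.0 q [-0.45  0.54  1.61  0.    0.99  1.15]
5 -27 2 0 0 0 0; 5 -26 2 0 0 0 0; 5 -27 2 0 0 0 0; 5 -26 2 0 0 0 0
ends [585.1 -43.1 224.7] -1.924875628591464
```

Call:
{"name": "send_rows", "arguments": {"deltas": "5 -27 2 0 0 0 0; 5 -26 2 0 0 0 0; 5 -27 2 0 0 0 0; 5 -26 2 0 0 0 0; 0 0 0 0 0 0 0; 0 0 0 0 0 0 0"}}

```text
time: 23.05
position: [0.5838, -0.0432, 0.2219]
tool_rot: [1.0, -0.017, -0.0, 0.0]
ft_force: [0.1, -0.8, 0.5]
grip_width: 0.0003
grip_force: 0.0
```

```bash
python3 -c "
from plan import *
st();knobs();c=cam('scene');save(c,'s2.png',(235,130,385,260),5)
o=robot.get_obs();p=np.array(o['position']); print(proj(c,[p-[0,0,.07],[.585,-.043,.119]])-[235,130])"
```

```text
t 23.05 p [ 0.5838 -0.0432  0.2219] yaw -1.92 tilt [-0.001 -0.    -1.   ] F [ 0.1 -0.8  0.5] m [0.03 0.02 0.03] w 0.0003415945176280721 0.0 q [-0.26  0.56  1.6  -0.    0.98  1.34]
100 [607.   64.3] [12.2 42.1] 88.97406005859375
60 [ 556.1 -152.1] [14.6 39.4] 87.49129486083984
[[62.81515254 70.60408061]
 [63.653035   79.8747811 ]]
```

View pics/s2.png

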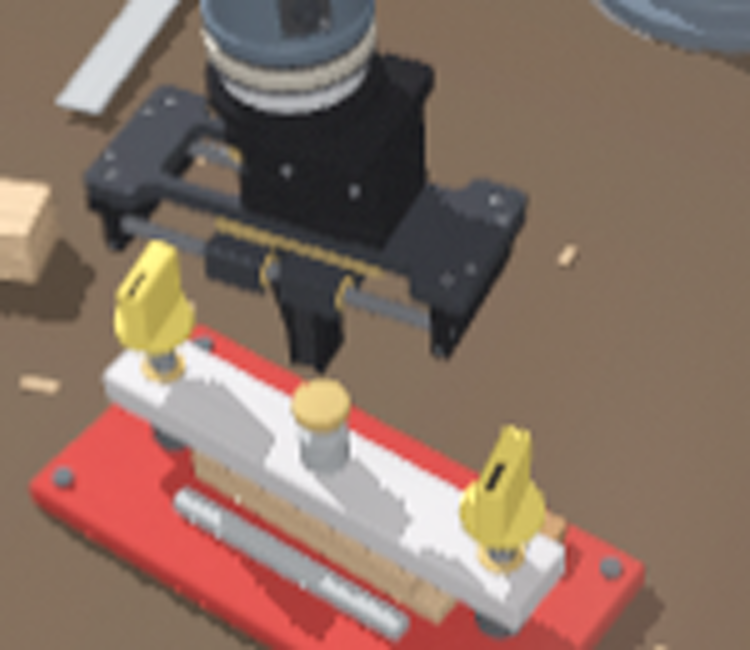

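Call:
{"name": "send_rows", "arguments": {"deltas": "1 0 10 0 0 0 0; 0 0 10 0 0 0 0; 0 0 8 0 0 0 0; 0 0 2 0 0 0 0; 0 0 0 0 0 0 0", "newtons": 20}}

```text
time: 23.78
position: [0.5851, -0.043, 0.192]
tool_rot: [1.0, -0.017, -0.0, -0.0]
ft_force: [-0.4, -0.0, 0.1]
grip_width: 0.0005
grip_force: 0.0
```

Call:
{"name": "send_rows", "arguments": {"deltas": "0 0 2 0 0 0 0; 0 0 2 0 0 0 0; 0 0 2 0 0 0 0; 0 0 0 0 0 0 0"}}

```text
time: 24.28
position: [0.5854, -0.043, 0.1873]
tool_rot: [1.0, -0.017, 0.0, 0.0]
ft_force: [-1.9, -0.2, 6.9]
grip_width: 0.0004
grip_force: 3.5
```

Call:
{"name": "send_rows", "arguments": {"deltas": "0 0 1 0 0 0 0; 0 0 1 0 0 0 0; 0 0 0 0 0 0 0"}}

```text
time: 24.65
position: [0.5854, -0.043, 0.186]
tool_rot: [1.0, -0.017, 0.001, 0.0]
ft_force: [-3.1, 0.3, 10.9]
grip_width: 0.0004
grip_force: 5.2
```

Call:
{"name": "send_rows", "arguments": {"deltas": "0 0 1 0 0 0 0; 0 0 1 0 0 0 0; 0 0 0 0 0 0 0"}}

```text
time: 25.02
position: [0.5854, -0.043, 0.1845]
tool_rot: [1.0, -0.017, 0.001, 0.0]
ft_force: [-3.9, 0.9, 14.0]
grip_width: 0.0006
grip_force: 6.7
```

Call:
{"name": "send_rows", "arguments": {"deltas": "0 0 1 0 0 0 0; 0 0 1 0 0 0 0; 0 0 0 0 0 0 0"}}

```text
time: 25.4
position: [0.5854, -0.043, 0.1828]
tool_rot: [1.0, -0.017, 0.001, 0.0]
ft_force: [-2.5, 0.1, 14.1]
grip_width: 0.0002
grip_force: 7.4
```

Call:
{"name": "send_rows", "arguments": {"deltas": "0 0 1 0 0 0 0; 0 0 1 0 0 0 0; 0 0 0 0 0 0 0"}}

```text
time: 25.78
position: [0.5854, -0.0431, 0.1804]
tool_rot: [1.0, -0.017, 0.001, 0.0]
ft_force: [-2.4, 0.5, 12.7]
grip_width: 0.0003
grip_force: 6.3
```

Call:
{"name": "send_rows", "arguments": {"deltas": "0 0 1 0 0 0 0; 0 0 1 0 0 0 0; 0 0 0 0 0 0 0"}}

```text
time: 26.15
position: [0.5854, -0.043, 0.1802]
tool_rot: [1.0, -0.017, 0.001, 0.0]
ft_force: [-5.0, 1.5, 22.4]
grip_width: 0.0005
grip_force: 11.3
```

Call:
{"name": "send_rows", "arguments": {"deltas": "0 0 1 0 0 0 0; 0 0 1 0 0 0 0; 0 0 0 0 0 0 0"}}

```text
time: 26.52
position: [0.5854, -0.043, 0.1799]
tool_rot: [1.0, -0.017, 0.001, 0.001]
ft_force: [-8.5, 1.2, 31.7]
grip_width: 0.0005
grip_force: 16.2
```

At the lower stop, spring snapped. I'll lift straight up and check.

Call:
{"name": "send_rows", "arguments": {"deltas": "0 0 -5 0 0 0 0; 0 0 -5 0 0 0 0; 0 0 -8 0 0 0 0; 0 0 -20 0 0 0 0; 0 0 -40 0 0 0 0; -40 0 -40 0 0 0 0; -40 0 -30 0 0 0 0; -40 0 0 0 0 0 0; -40 0 0 0 0 0 0; 0 0 0 0 0 0 0"}}

```text
time: 27.78
position: [0.422, -0.0367, 0.322]
tool_rot: [1.0, -0.017, -0.002, -0.0]
ft_force: [-0.7, 0.2, -0.6]
grip_width: 0.0003
grip_force: 0.0
```

```bash
python3 -c "
from plan import *
st();knobs();c=cam('scene');save(c,'s3.png',(235,130,385,260),5)
d=robot.cut_out('scene','punch_cap')[0];v,u=np.nonzero(d['region']);print(np.percentile(pts(c,np.c_[u,v])[:,2],[50,80]))"
```

```text
t 27.775 p [ 0.422  -0.0367  0.322 ] yaw -1.97 tilt [-0.003  0.001 -1.   ] F [-0.7  0.2 -0.6] m [ 0.01  0.02 -0.06] w 0.000250902659480619 0.0 q [-0.35  0.21  1.87 -0.    1.06  1.25]
110 [607.   63.1] [14.6 42.1] 89.06002044677734
108 [ 557.5 -150.8] [42.  15.4] 1.75420343875885
[0.11905697 0.12077348]
```

View pics/s3.png

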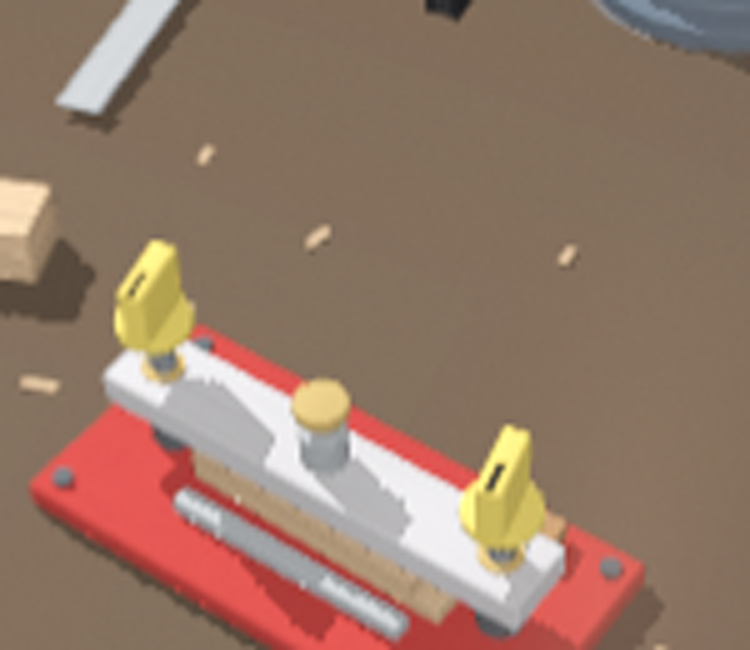

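```bash
python3 -c "
from rig import robot
print(robot.hand_in())"
```

```text
the job is handed in; nothing more can be done
None
```

Job handed in at about 28 s of the 72 s limit: both knobs were turned in turn to their stops (beam ends at most about 3 mm apart by measured knob angles), then the punch was pressed to its lower stop and came back up; the hand-in gave no verdict.

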